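Fetch the specimen pot from behind the bottles

TASK

Clear the specimen jar, the square bottle and the dropper bottle out of the wooden rack and stand them in the steel side tray, then fetch the low steel specimen pot they were hemming in and set it in the middle of the round white plate of the light base. Only then put the jar and the two bottles back in the rack, each standing in the middle of the same bay it came from. Keep everything upright, and leave the lens cap and the little slip box in the rack where they lie.

Things in the scene. Friction and masses are not known exactly. Their poses are not given: they have to be found in the camera images.
- jar_mid (a point): Specimen jar: a round clear glass cylinder 44 mm in diameter and 90 mm tall with straight sides, a pale paper band, and a cork lid as wide as the jar (top 20 mm). About 0.15 kg, loose. The point is on its axis, half-way up (45 mm above its underside); z is up its axis. Stands in one of the three bays around the pot (which one varies).
- square_bottle_mid (a point): Square bottle: white plastic, body 40 x 40 mm in plan and 72 mm tall, with a round grey cap 30 mm in diameter and 18 mm high on top, 90 mm tall in all. About 0.13 kg, loose. The point is on its axis, 45 mm above its underside; x and y are square to its sides, z up. Its sides lie within 9 degrees of square to the rack. Stands in one of the three bays around the pot.
- dropper_mid (a point): Dropper bottle: the slimmest, round amber glass 34 mm in diameter up to 60 mm, then a black collar 22 mm in diameter and 16 mm high, and a rubber teat 14 mm wide on top, 90 mm tall in all. About 0.09 kg, loose. The point is on its axis, 45 mm above its underside; z is up. Stands in one of the three bays around the pot.
- pot_mid (a point): Specimen pot, the thing to fetch: a low round bare-steel tin, a plain cylinder 40 mm in diameter and 50 mm tall, with a flat closed top that stays on and a thin dark seam. About 0.09 kg, loose. The point is on its axis, half-way up (25 mm above its underside); z is up. Always in the middle bay of the back row of the rack.
- rack: Wooden rack, fixed: a tray 152 mm (x) by 228 mm (y), floor 5 mm thick, wall and divider tops 9 mm above the table. 2 rows of 3 bays, each 68 x 69 mm, centres at x = +-37 mm, y = -74, 0, +74 mm. Origin: centre of underside, on the table. +x (within 20 degrees) points away from the robot: x = +37 mm is the back row. Jar and bottles: back left, back right, front middle; pot: back middle.
- lens_cap: Bystander: flat black round lens cap, 40 mm across, 9 mm high, loose, in one of the two outer bays of the front row of the rack; leave alone. Origin: centre of its underside.
- slip_box: Bystander: small flat clear plastic box with a paper inset, 32 x 32 mm, 12 mm high, loose, in the other outer bay of the front row of the rack; leave alone. Origin: centre of its underside.
- side_tray: Steel side tray, fixed to the table: empty shallow tray 240 mm (its x) by 150 mm (its y), 5 mm floor and 5 mm thick walls whose tops are 9 mm above the table. Origin: centre of its underside, on the table; its x runs roughly away from the robot (within 9 degrees). On the left or the right of the rack. The jar and bottles may stand anywhere on its floor.
- plate (a point): Centre of the upper face of the round white plate, 90 mm in diameter, on the light base: a grey box 190 mm (x) by 150 mm (y), fixed to the table, its top at 30 mm; the plate's face is flat, level and 32 mm above the table. z is up. x, y are square to the box. On the other side of the rack from the tray.

How it is judged (in metres and radians):
On the way, in this order (a step that is already met when the one before it is completed fails the run):
1. The jar and both bottles all stand released in the side tray while the pot is still in its place in the rack (x of jar_mid in the frame of side_tray between -0.118 and 0.118 m and y of jar_mid in the frame of side_tray between -0.073 and 0.073 m and z of each of jar_mid, square_bottle_mid, dropper_mid in the frame of side_tray below 0.06 m and angle between each of jar_mid, square_bottle_mid, dropper_mid's own z axis and vertical below 0.15 rad and linear speed of each of jar, square_bottle, dropper below 0.03 m/s and contact force between the fingers and jar below 0.1 N and x of square_bottle_mid in the frame of side_tray between -0.118 and 0.118 m and y of square_bottle_mid in the frame of side_tray between -0.073 and 0.073 m and contact force between the fingers and square_bottle below 0.1 N and x of dropper_mid in the frame of side_tray between -0.118 and 0.118 m and y of dropper_mid in the frame of side_tray between -0.073 and 0.073 m and contact force between the fingers and dropper below 0.1 N and distance of pot_mid from where it was at the start of the episode below 0.025 m), for 0.2 s.
2. The pot stands released in the middle of the round plate while the jar and both bottles still stand in the side tray (horizontal distance between pot_mid and plate below 0.015 m and z of pot_mid in the frame of plate between 0.02 and 0.03 m and angle between each of pot_mid, jar_mid, square_bottle_mid, dropper_mid's own z axis and vertical below 0.15 rad and linear speed of each of pot, jar, square_bottle, dropper below 0.03 m/s and contact force between the fingers and pot below 0.1 N and x of jar_mid in the frame of side_tray between -0.118 and 0.118 m and y of jar_mid in the frame of side_tray between -0.073 and 0.073 m and z of each of jar_mid, square_bottle_mid, dropper_mid in the frame of side_tray below 0.06 m and contact force between the fingers and jar below 0.1 N and x of square_bottle_mid in the frame of side_tray between -0.118 and 0.118 m and y of square_bottle_mid in the frame of side_tray between -0.073 and 0.073 m and contact force between the fingers and square_bottle below 0.1 N and x of dropper_mid in the frame of side_tray between -0.118 and 0.118 m and y of dropper_mid in the frame of side_tray between -0.073 and 0.073 m and contact force between the fingers and dropper below 0.1 N), for 0.2 s.
At the end, for the whole second after the job is handed in: The pot stands upright on the round plate, its axis within 15 mm of the plate's centre; the jar, the square bottle and the dropper bottle each stand upright in the rack within 15 mm of where they stood at the start; all released and at rest (horizontal distance between pot_mid and plate below 0.015 m and z of pot_mid in the frame of plate between 0.02 and 0.03 m and angle between each of pot_mid, jar_mid, square_bottle_mid, dropper_mid's own z axis and vertical below 0.15 rad and linear speed of each of pot, jar, square_bottle, dropper below 0.03 m/s and contact force between the fingers and pot below 0.1 N and distance of each of jar_mid, square_bottle_mid, dropper_mid from where it was at the start of the episode below 0.015 m and contact force between the fingers and jar below 0.1 N and contact force between the fingers and square_bottle below 0.1 N and contact force between the fingers and dropper below 0.1 N); the robot touches nothing.
It fails at once if The jar, a bottle or the pot is tipped over (angle between any of jar_mid, square_bottle_mid, dropper_mid, pot_mid's own z axis and vertical above 0.5 rad).
It fails at once if The lens cap or the slip box is knocked or taken out of its place (distance of any of lens_cap, slip_box from where it was at the start of the episode above 0.02 m).
It also fails if it takes over 141 s, if anything falls off the work surface, if the arm or the gripper's body presses on something with over 40 N, if the wrist force passes 120 N, or if a joint passes its speed limit or range.

ROBOT

A 6-joint arm with a two-finger parallel gripper is mounted at the origin on the work surface. World frame = base frame: x ahead of the robot, y to its left, z up, the work surface at z = 0. Lengths are in mm, angles in rad, forces in N, time in s.
With the tool pointing down it reaches from about 325 to 775 mm from the base axis. Payload 5.5 kg.
Tool frame: the origin (TCP) lies at the centre of the arm's flange, where the gripper is bolted on; the fingertips stand 182 mm ahead of it and the grasp point (between the pads) lies 163 mm ahead of it (bot.hold_point_z is the z of the grasp point in the tool frame, in mm); z points along the fingers, y is the line along which they close (so a half turn about z gives the same grasp; the last joint's range is limited). The gripper opens to 88 mm and grips with 3 to 60 N. Pads are 20 mm wide; open, the fingers measure 115 mm over their backs; the gripper's body (75 mm by 178 mm) begins 61 mm behind the grasp point.
Start: joints at [-1.31, 0.091, 1.231, -0, 1.82, -0.057], TCP at [187.487, -569.971, 404.631] pointing down, gripper open.
Joint ranges: [-2.87, 2.87], [-0.86, 2.18], [0.17, 2.46], [-1.51, 4.65], [0.06, 2.69], [-2.65, 2.65]. Speed limits (rad/s): [2.57, 2.57, 3.01, 3.14, 3.14, 3.14].

INTERFACE

Orientations are given as a unit quaternion [w, x, y, z].
In Python, from station import readout, vision, order, bot gives the robot as it stands. The module is installed in compiled form; this text tells all that it offers.
- The arm moves only by the shell command python3 -m handwheel 'ROWS'. ROWS is text: rows parted by semicolons, each of 7 numbers parted by spaces: the shift along the tool's x, y, z in m, then the turn, a rotation vector about the tool's x, y, z in rad, then the gripper command: -1 is fully open, 1 is shut, values between are in proportion. In form: x y z ax ay az grip; .... A call has exactly 8 rows; each row shifts and turns the commanded pose from where the row before left it, along the tool's axes as they then stand; what a row does not reach is not made up. A row lasts 1/8 s, in which the tool goes at most 62.5 mm and 10.7 degrees, less where a joint would pass 70% of its speed; a pose out of reach is approached as far as the arm can. A call with a gripper value outside its range is refused whole. The fingers move at their own pace and stop on an object; the grip force is fixed at half the most. Time passes only in rows, so rows that do not move let the fingers close, or fill a call up. It gives the time, the measured TCP pose, the force, the opening and the grip force at its end, in the units of the state.
- readout.state(): the state, without advancing time (a new reading comes with each control period).
- vision.read_camera(name): name is "side" or "top" or "wrist"; returns a dict with "frame" (420x560x3 uint8, blue, green, red), "range_z" (420x560 float32, mm along the optical axis (not along the pixel's ray), 0 where there is no reading), "fx", "fy", "cx", "cy" (pixels), "world_to_cam" (4x4, takes a point from world to camera coordinates). Camera axes: x right, y up, looking along -z (the intrinsics and any distortion apply to the point x, -y, -z); pixel columns grow to the right and rows downward; lengths in mm; the calibration is good to about 2 mm. A picture is of the moment at which its call begins.
- order.close_job(): hands the job in; it is judged then, once.
The state is a dict: "t": time; "joints": joint angles; "joint_velocities": joint speeds; "joint_efforts": joint torques, N m; "tool_pos": TCP position; "tool_rot": TCP orientation; "contact_force": force on the tool from outside, world axes, zero at the start; "moment": the same for the moment, N m; "finger_gap": finger opening in mm; "grip_force": force on a finger pad.
Only numpy, scipy, OpenCV 4.12 (cv2) and the standard library are available. Lean on these libraries where they do the work, as an engineer would, in place of code of your own. Each camera call takes 0.05 s, during which the arm holds its last target. There are 200 camera calls.

## Working session

There is one attempt and no reset: what is moved stays moved. The work goes in short steps, Python scripts to look and compute and a shell command to move; the robot and the scene stay as the last step left them, time stands still between calls to the robot, and variables do not carry over. Pictures are saved under pics/ and viewed, at most 14 in all, crops included, and the job is handed in when it is done.

```bash
mkdir -p pics
cat > h.py <<'E'
import numpy as np, cv2
from station import readout, vision, order, bot
def cam(n):
    c=vision.read_camera(n); return c
def world(c):
    D=c['range_z'].astype(float); h,w=D.shape
    u,v=np.meshgrid(np.arange(w),np.arange(h))
    P=np.stack([(u-c['cx'])/c['fx']*D,-(v-c['cy'])/c['fy']*D,-D,np.ones_like(D)],-1)
    W=P@np.linalg.inv(c['world_to_cam']).T
    W[D<=0]=np.nan
    return W[...,:3]
E
python3 - <<'E'
from h import *
s=readout.state(); print(s)
for n in('top','side'):
    c=cam(n); cv2.imwrite(f'pics/{n}0.png',c['frame']); np.savez(n+'0.npz',**c)
    print(n,{k:v for k,v in c.items() if k not in('frame','range_z')})
E
```

```text
{'t': 0.0, 'joints': array([-1.30968321e+00,  9.18520008e-02,  1.23187958e+00, -3.69260517e-05,
        1.81981281e+00, -5.66908827e-02]), 'joint_velocities': array([-0.00030235, -0.00064195, -0.00050263, -0.00049237, -0.00097962,
        0.00044504]), 'joint_efforts': array([-1.50175176e-03, -4.46444678e+01, -4.06450224e+01,  6.96792011e-02,
        2.92780646e-02, -1.34856132e-04]), 'tool_pos': array([ 187.4999246 , -570.00501997,  403.51421476]), 'tool_rot': array([-9.68947150e-04,  9.87401867e-01,  1.58229582e-01, -1.17375371e-04]), 'contact_force': array([-0.16368546, -0.07368676, -0.14878294]), 'moment': array([ 0.06425894,  0.008927  , -0.06006459]), 'grip_force': 0.0, 'finger_gap': 88.05354742342912}
top {'fx': 427.88400022632044, 'fy': 427.88400022632044, 'cx': 280.44751064210857, 'cy': 204.43937258572743, 'world_to_cam': array([[-1.84314155e-02, -9.99721521e-01,  1.47364856e-02,
         1.19278585e+01],
       [ 9.93182620e-01, -1.66101014e-02,  1.15379322e-01,
        -5.53096074e+02],
       [-1.15102416e-01,  1.67626256e-02,  9.93212187e-01,
        -7.89811036e+02],
       [ 0.00000000e+00,  0.00000000e+00,  0.00000000e+00,
         1.00000000e+00]])}
side {'fx': 502.6758858446301, 'fy': 502.6758858446301, 'cx': 274.534547632951, 'cy': 209.09945139010148, 'world_to_cam': array([[-9.42479320e-01, -3.34248142e-01,  3.30329478e-03,
         5.19599341e+02],
       [ 2.37537995e-01, -6.62767509e-01,  7.10151343e-01,
        -1.89447368e+02],
       [-2.35177451e-01,  6.70087613e-01,  7.04041304e-01,
        -8.75253781e+02],
       [ 0.00000000e+00,  0.00000000e+00,  0.00000000e+00,
         1.00000000e+00]])}
```

View pics/top0.png

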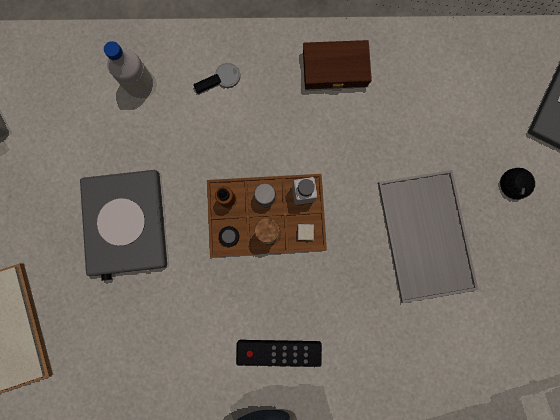

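Run:
```python
from h import *
c=dict(np.load('top0.npz')); W=world(c); z=W[...,2]
np.set_printoptions(precision=1,suppress=True)
for lo,hi in ((80,95),(60,95),(40,58),(26,36),(5.5,12),(12.5,20)):
    m=((z>lo)&(z<hi)&(W[...,0]>250)).astype('uint8')
    n,l,s,ce=cv2.connectedComponentsWithStats(m)
    for i in range(1,n):
        if s[i,4]>40:
            p=W[l==i]; r=cv2.minAreaRect(p[:,:2].astype('float32'))
            print(lo,hi,s[i],p.mean(0),np.round(r[0],1),np.round(r[1],1),round(r[2],1))
```

```text
80 95 [111  56  31  26 170] [794.1 275.1  88.6] [798.2 278. ] [27.3 58.8] 34.4
80 95 [298 181  15  16  53] [570.9 -37.4  91.8] [572.  -37.4] [29.2 15.6] 45.3
80 95 [217 188  12  12 102] [568.1 107.   85.1] [568.9 107.1] [19.8 20.3] 85.3
80 95 [261 218  16  21  71] [508.1  25.1  94.1] [506.8  22.1] [36.  23.4] 15.5
60 95 [111  56  34  31 346] [793.9 274.1  79.3] [799.2 277.5] [30.3 60.2] 38.4
60 95 [293 177  25  25 333] [573.5 -40.9  79.5] [577.2 -42.6] [40.4 40.2] 7.4
60 95 [215 186  18  19 254] [567.2 106.2  73.8] [568.7 107.3] [32.  32.4] 64.3
60 95 [261 218  16  21  71] [508.1  25.1  94.1] [506.8  22.1] [36.  23.4] 15.5
40 58 [120  67  29  24 143] [792.7 273.1  49.2] [796.9 275.2] [23.6 58.5] 39.9
40 58 [254 183  22  22 347] [570.8  32.3  54.7] [571.9  32.8] [39.6 38.3] 42.0
26 36 [ 303   40   69   46 2410] [ 836.  -115.1   33.9] [ 836.9 -115.9] [ 91.3 132.6] 1.5
26 36 [128  73  23  20  67] [792.3 272.5  30.9] [795.7 272.6] [18.8 54.8] 42.5
26 36 [509 169  26  27 477] [ 590.  -468.7   31.8] [ 590.4 -471.1] [49.  51.1] 70.5
26 36 [  80  170   86  110 7648] [523.8 305.4  30.8] [520.
[... 588 characters left out ...]
[350.2 474.1] [209.7   6.6] 17.3
12.5 20 [194  76  26  12  92] [808.1 145.   13.8] [808.2 146.7] [16.5 51.8] 21.2
12.5 20 [129  78  23  18  46] [791.  273.8  16.1] [793.4 275.2] [18.  53.4] 33.8
12.5 20 [530  82  30  65 308] [ 724.5 -534.5   17.5] [ 732.8 -536.2] [ 58.2 133.6] 87.3
12.5 20 [503 168  19  31 109] [ 586.7 -451.1   16.7] [ 588.1 -454.9] [61.5 29.1] 8.7
12.5 20 [297 224  17  17 258] [500.7 -45.8  17.1] [500.5 -45. ] [31.1 31.3] 88.2
12.5 20 [219 226  20  21 302] [495.1 104.   15.1] [494.8 104.4] [37.3 38.2] 44.3
12.5 20 [  0 263  48 109 620] [352.1 478.2  15.4] [347.2 485.2] [211.4  39.5] 20.7
12.5 20 [ 236  341   86   25 1701] [274.1  10.9  18. ] [273.7  10.4] [160.1  44.8] 88.7
```

The top view shows the dropper at (224,196), pot (264,194), square bottle (304,188) and jar (267,231). The lens cap is at (229,237), the slip box at (306,233), the plate at (121,221) and the tray at (427,237). Next I'll get the plate, then move over the rack for a closer look.

```bash
cat >> h.py <<'E'
def to(x,y,hz,phideg):
    """shift in tool axes (after the turn) to bring grasp point to x,y,hz; turn about tool z"""
    s=readout.state(); w,a,b,c=s['tool_rot']
    from scipy.spatial.transform import Rotation as R
    M=R.from_quat([a,b,c,w]).as_matrix(); phi=np.arctan2(M[1,0],M[0,0]); p=np.deg2rad(phideg)
    d=np.array([x,y,hz+163])-s['tool_pos']
    print('t',round(s['t'],2),'hold',np.round(s['tool_pos']-[0,0,163],1),'phi',round(np.degrees(phi),2),'tiltz',np.round(M[:,2],4),'gap',round(s['finger_gap'],1))
    print(' after-turn shift m x %.4f y %.4f z %.4f  turn az %.3f'%((np.cos(p)*d[0]+np.sin(p)*d[1])/1e3,(np.sin(p)*d[0]-np.cos(p)*d[1])/1e3,-d[2]/1e3,-((p-phi+np.pi)%(2*np.pi)-np.pi)))
def hit(c,u,v,z):
    T=np.linalg.inv(c['world_to_cam']); o=T[:3,3]; d=T[:3,:3]@[(u-c['cx'])/c['fx'],-(v-c['cy'])/c['fy'],-1]
    return o+d*(z-o[2])/d[2]
E
python3 - <<'E'
from h import *
np.set_printoptions(precision=1,suppress=True)
c=dict(np.load('top0.npz')); f=c['frame']; g=f.min(2)
m=np.zeros_like(g); m[190:260,85:165]=(g[190:260,85:165]>120); k=cv2.findContours(m,0,1)[0]; k=max(k,key=cv2.contourArea)
e=cv2.fitEllipse(k); print(e,'plate',hit(c,*e[0],32))
to(530,30,300,0)
E
```

```text
((120.31140899658203, 221.4869842529297), (44.91543197631836, 46.71718215942383), 52.692752838134766) plate [525.7 307.2  32. ]
t 0.1 hold [ 187.5 -570.   240.6] phi 18.21 tiltz [-0.  0. -1.] gap 88.0
 after-turn shift m x 0.3425 y -0.6000 z -0.0594  turn az 0.318
```

```bash
python3 -m handwheel '0 0 -.02 0 0 .159 -1;0 0 -.03 0 0 .159 -1;.0285 -.05 0 0 0 0 -1;.0285 -.05 0 0 0 0 -1;.0285 -.05 0 0 0 0 -1;.0285 -.05 0 0 0 0 -1;.0285 -.05 0 0 0 0 -1;.0285 -.05 0 0 0 0 -1' ; python3 -m handwheel '.0285 -.05 0 0 0 0 -1;.0285 -.05 0 0 0 0 -1;.0285 -.05 0 0 0 0 -1;.0285 -.05 0 0 0 0 -1;.0285 -.05 0 0 0 0 -1;.0285 -.05 0 0 0 0 -1;0 0 0 0 0 0 -1;0 0 0 0 0 0 -1'
python3 - <<'E'
from h import *
np.set_printoptions(precision=1,suppress=True)
c=cam('wrist'); cv2.imwrite('pics/w1.png',c['frame']); np.savez('w1.npz',**c); W=world(c); z=W[...,2]
to(500,29,50,2)
for lo,hi in ((80,98),(60,98),(66,82),(48,58),(12,20)):
    m=((z>lo)&(z<hi)&(W[...,0]>250)).astype('uint8')
    n,l,s,ce=cv2.connectedComponentsWithStats(m)
    for i in range(1,n):
        if s[i,4]>80:
            p=W[l==i]; r=cv2.minAreaRect(p[:,:2].astype('float32'))
            print(lo,hi,s[i],p.mean(0),np.round(r[0],1),np.round(r[1],1),round(r[2],1))
E
```

```text
t: 1.1
tool_pos: [359.0, -268.3, 454.2]
tool_rot: [-0.0, 1.0, -0.0, -0.0]
contact_force: [0.9, 0.5, -0.2]
finger_gap: 88.0
grip_force: 0.0
t: 2.1
tool_pos: [529.6, 29.8, 454.2]
tool_rot: [0.0, 1.0, 0.0, -0.001]
contact_force: [0.5, -1.0, 0.2]
finger_gap: 88.1
grip_force: 0.0
t 2.15 hold [529.3  29.2 291.6] phi -0.06 tiltz [-0. -0. -1.] gap 88.1
 after-turn shift m x -0.0293 y -0.0008 z 0.2416  turn az -0.036
80 98 [333 126  31  30 723] [577.3 -42.5  94.6] [576.9 -43.5] [28.9 29.2] 31.8
80 98 [195 138  21  20 313] [568.8 105.4  85.1] [568.3 106.2] [20.4 20.8] 42.7
80 98 [ 260  190   40   41 1294] [502.9  27.4  94.7] [501.1  27.1] [42.4 43.2] 89.2
60 98 [ 324  118   41   42 1448] [578.1 -40.5  85.1] [576.6 -43.7] [40.2 40.4] 7.2
60 98 [194 131  30  30 715] [570.  103.7  74.5] [568.9 105.9] [32.8 32.5] 36.2
60 98 [ 260  186   40   45 1423] [504.3  27.4  92.4] [501.2  27.2] [42.6 43. ] 86.8
66 82 [325 119  40  41 702] [579.  -38.9  76.3] [576.6 -43.8] [40.2 40.4] 7.2
66 82 [195 136  25  24 233] [569.  103.5  77.1] [567.1 107.5] [26.7 25.3] 87.2
66 82 [261 187  37  15 113] [518.5  27.5  73.6] [514.9  27.4] [41.5 15.7] 89.5
48 58 [259 124  35  36 943] [572.2  31.3  55.2] [571.8  31.4] [38.9 38.9] 35.4
12 20 [ 99  94  39 144 444] [540.7 232.   16. ] [533.6 231.5] [185.3   3.5] 6.2
12 20 [322 182  27  25 593] [501.1 -46.3  17.1] [500.3 -46.8] [32.1 32.3] 86.8
12 20 [208 184  30  29 670] [495.6 102.8  14.8] [495.3 103. ] [38.4 38.6] 45.0
```

View pics/w1.png

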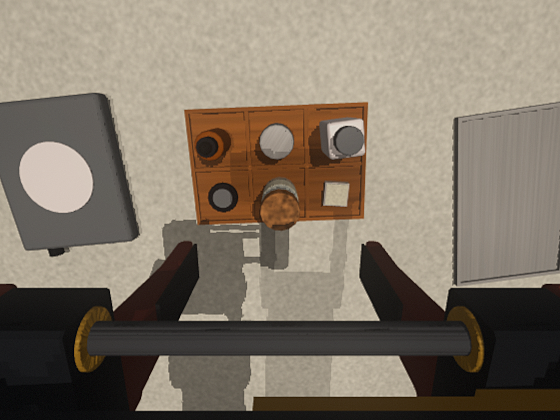

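The wrist view shows the jar's lid at (279,209), and all four items match the top view to about 1 mm. I'll take the jar first, closing across y.

```bash
python3 -m handwheel '-.0288 .0007 0 0 0 -.036 -1;0 0 .05 0 0 0 -1;0 0 .05 0 0 0 -1;0 0 .05 0 0 0 -1;0 0 .045 0 0 0 -1;0 0 .03 0 0 0 -1;0 0 .0165 0 0 0 -1;0 0 0 0 0 0 -1'; python3 -c "
from h import *
to(501,27.5,50,2)"
```

```text
t: 3.15
tool_pos: [500.4, 28.4, 212.6]
tool_rot: [0.0, 1.0, 0.017, -0.001]
contact_force: [0.2, -0.2, 0.0]
finger_gap: 88.0
grip_force: 0.0
t 3.15 hold [500.4  28.4  49.6] phi 1.97 tiltz [-1.4e-03 -1.0e-04 -1.0e+00] gap 88.0
 after-turn shift m x 0.0005 y 0.0010 z -0.0004  turn az -0.001
```

```bash
python3 -m handwheel '0 0.001 0 0 0 0 1;0 0 0 0 0 0 1;0 0 0 0 0 0 1;0 0 0 0 0 0 1;0 0 0 0 0 0 1;0 0 0 0 0 0 1;0 0 0 0 0 0 1;0 0 0 0 0 0 1'; python3 -c "
from h import *
to(501,27.5,50,2)"
python3 -m handwheel '0 0 -.01 0 0 0 1;0 0 -.03 0 0 0 1;0 0 -.03 0 0 0 1;0 0 -.03 0 0 0 1;0 0 -.01 0 0 0 1;0 0 0 0 0 0 1;0 0 0 0 0 0 1;0 0 0 0 0 0 1'; python3 -c "
from h import *
to(486.4,-256.9,51,2)"
```

```text
t: 4.15
tool_pos: [500.9, 28.3, 213.3]
tool_rot: [-0.0, 1.0, 0.018, 0.0]
contact_force: [-0.8, -0.0, 1.4]
finger_gap: 43.7
grip_force: 30.0
t 4.15 hold [500.9  28.3  50.3] phi 2.05 tiltz [ 2.e-04  2.e-04 -1.e+00] gap 43.7
 after-turn shift m x 0.0001 y 0.0008 z 0.0003  turn az 0.001
t: 5.15
tool_pos: [500.7, 28.3, 321.6]
tool_rot: [-0.0, 1.0, 0.018, -0.001]
contact_force: [-0.1, 0.2, -1.7]
finger_gap: 43.6
grip_force: 30.0
t 5.15 hold [500.7  28.3 158.6] phi 2.05 tiltz [-0.0025  0.     -1.    ] gap 43.6
 after-turn shift m x -0.0242 y 0.2845 z 0.1076  turn az 0.001
```

```bash
python3 -m handwheel '-.004 .02 0 0 0 0 1;-.004 .045 0 0 0 0 1;-.004 .05 0 0 0 0 1;-.004 .05 0 0 0 0 1;-.004 .05 0 0 0 0 1;-.004 .045 0 0 0 0 1;0 .0245 0 0 0 0 1;0 0 0 0 0 0 1'
python3 -m handwheel '0 0 .02 0 0 0 1;0 0 .03 0 0 0 1;0 0 .03 0 0 0 1;0 0 .015 0 0 0 1;0 0 .007 0 0 0 1;0 0 .004 0 0 0 1;0 0 .001 0 0 0 1;0 0 0 0 0 0 1'; python3 -c "
from h import *
to(486.4,-256.9,50.5,2)"
```

```text
t: 6.15
tool_pos: [486.7, -258.3, 321.9]
tool_rot: [-0.0, 1.0, 0.017, -0.001]
contact_force: [0.1, 0.4, -1.2]
finger_gap: 43.7
grip_force: 30.0
t: 7.15
tool_pos: [487.3, -257.1, 217.0]
tool_rot: [0.0, 1.0, 0.018, 0.001]
contact_force: [-0.2, -0.7, -1.7]
finger_gap: 43.3
grip_force: 30.0
t 7.15 hold [ 487.3 -257.1   54. ] phi 2.05 tiltz [ 1.2e-03 -7.0e-04 -1.0e+00] gap 43.3
 after-turn shift m x -0.0008 y -0.0002 z 0.0035  turn az 0.001
```

```bash
python3 -m handwheel '0 0 .001 0 0 0 1;0 0 .001 0 0 0 1;0 0 .001 0 0 0 1;0 0 .0005 0 0 0 1;0 0 0 0 0 0 1;0 0 0 0 0 0 1;0 0 0 0 0 0 1;0 0 0 0 0 0 1'; python3 -c "
from h import *
to(486.4,-256.9,50.5,2)"
```

```text
t: 8.15
tool_pos: [487.1, -256.9, 213.3]
tool_rot: [0.0, 1.0, 0.018, 0.0]
contact_force: [-3.6, 1.2, 6.3]
finger_gap: 43.8
grip_force: 30.0
t 8.15 hold [ 487.1 -256.9   50.3] phi 2.05 tiltz [ 3.e-04 -2.e-04 -1.e+00] gap 43.8
 after-turn shift m x -0.0007 y -0.0000 z -0.0002  turn az 0.001
```

```bash
python3 -m handwheel '0 0 0 0 0 0 -1;0 0 0 0 0 0 -1;0 0 0 0 0 0 -1;0 0 0 0 0 0 -1;0 0 -.02 0 0 0 -1;0 0 -.04 0 0 0 -1;0 0 -.05 0 0 0 -1;0 0 -.02 0 0 0 -1'; 
python3 -m handwheel '0 0 0 0 0 -.18 -1;0 0 0 0 0 -.18 -1;0 0 0 0 0 -.18 -1;0 0 0 0 0 -.18 -1;0 0 0 0 0 -.18 -1;0 0 0 0 0 -.18 -1;0 0 0 0 0 -.18 -1;0 0 0 0 0 -.18 -1';python3 -c "
from h import *
to(577,-43,50,97.2)"
```

```text
t: 9.15
tool_pos: [487.2, -257.0, 347.9]
tool_rot: [0.002, 1.0, 0.018, 0.003]
contact_force: [-0.3, -0.2, -0.7]
finger_gap: 87.5
grip_force: 0.0
t: 10.15
tool_pos: [487.0, -256.9, 342.2]
tool_rot: [-0.0, 0.738, 0.675, -0.0]
contact_force: [-0.8, 0.1, 0.8]
finger_gap: 87.8
grip_force: 0.0
t 10.15 hold [ 487.  -256.9  179.2] phi 84.9 tiltz [-8.e-04  5.e-04 -1.e+00] gap 87.8
 after-turn shift m x 0.2009 y 0.1161 z 0.1292  turn az -0.215
```

```bash
python3 -m handwheel '0 0 0 0 0 -.107 -1;0 0 0 0 0 -.108 -1;.04 .0232 0 0 0 0 -1;.04 .0232 0 0 0 0 -1;.04 .0232 0 0 0 0 -1;.04 .0232 0 0 0 0 -1;.0405 .0232 0 0 0 0 -1;0 0 0 0 0 0 -1';python3 -c "
from h import *
to(577,-43,50,97.2)"
python3 -m handwheel '0 0 .02 0 0 0 -1;0 0 .03 0 0 0 -1;0 0 .03 0 0 0 -1;0 0 .025 0 0 0 -1;0 0 .015 0 0 0 -1;0 0 .009 0 0 0 -1;0 0 0 0 0 0 -1;0 0 0 0 0 0 -1';python3 -c "
from h import *
to(577,-43,50,97.2)"
```

```text
t: 11.15
tool_pos: [578.8, -41.3, 342.0]
tool_rot: [-0.001, 0.662, 0.75, -0.0]
contact_force: [-0.0, -0.1, -0.1]
finger_gap: 88.0
grip_force: 0.0
t 11.15 hold [578.8 -41.3 179. ] phi 97.12 tiltz [-1.1e-03  9.0e-04 -1.0e+00] gap 88.0
 after-turn shift m x -0.0015 y -0.0020 z 0.1290  turn az -0.001
t: 12.15
tool_pos: [578.5, -44.1, 214.8]
tool_rot: [0.001, 0.663, 0.748, 0.001]
contact_force: [-0.4, 0.6, -0.3]
finger_gap: 88.1
grip_force: 0.0
t 12.15 hold [578.5 -44.1  51.8] phi 96.87 tiltz [ 1.8e-03 -2.0e-04 -1.0e+00] gap 88.1
 after-turn shift m x 0.0013 y -0.0014 z 0.0018  turn az -0.006
```

```bash
python3 -m handwheel '.0005 -.0014 .0015 0 0 0 -1;0 0 0 0 0 0 1;0 0 0 0 0 0 1;0 0 0 0 0 0 1;0 0 0 0 0 0 1;0 0 0 0 0 0 1;0 0 0 0 0 0 1;0 0 0 0 0 0 1';python3 -c "
from h import *
to(577,-43,50,97.2)"
python3 -m handwheel '0 0 -.01 0 0 0 1;0 0 -.03 0 0 0 1;0 0 -.03 0 0 0 1;0 0 -.03 0 0 0 1;0 0 -.01 0 0 0 1;0 0 0 0 0 0 1;0 0 0 0 0 0 1;0 0 0 0 0 0 1';python3 -c "
from h import *
to(564.4,-305.9,50.3,97.2)"
```

```text
t: 13.15
tool_pos: [576.8, -43.7, 212.1]
tool_rot: [0.0, 0.663, 0.748, 0.0]
contact_force: [0.8, 0.8, -0.4]
finger_gap: 40.1
grip_force: 30.0
t 13.15 hold [576.8 -43.7  49.1] phi 96.87 tiltz [ 1.e-04  0.e+00 -1.e+00] gap 40.1
 after-turn shift m x 0.0006 y 0.0003 z -0.0009  turn az -0.006
t: 14.15
tool_pos: [576.6, -43.6, 320.5]
tool_rot: [-0.001, 0.663, 0.748, -0.001]
contact_force: [-0.7, 0.2, -1.2]
finger_gap: 40.0
grip_force: 30.0
t 14.15 hold [576.6 -43.6 157.5] phi 96.87 tiltz [-2.6e-03  3.0e-04 -1.0e+00] gap 40.0
 after-turn shift m x -0.2587 y -0.0450 z 0.1072  turn az -0.006
```

```bash
python3 -m handwheel '-.03 -.0055 0 0 0 0 1;-.05 -.0085 0 0 0 0 1;-.05 -.0085 0 0 0 0 1;-.05 -.0085 0 0 0 0 1;-.05 -.0085 0 0 0 0 1;-.0287 -.0055 0 0 0 0 1;0 0 0 0 0 0 1;0 0 0 0 0 0 1'
python3 -m handwheel '0 0 .02 0 0 0 1;0 0 .03 0 0 0 1;0 0 .03 0 0 0 1;0 0 .015 0 0 0 1;0 0 .008 0 0 0 1;0 0 .004 0 0 0 1;0 0 .0005 0 0 0 1;0 0 0 0 0 0 1';python3 -c "
from h import *
to(564.4,-305.9,49.3,97.2)"
```

```text
t: 15.15
tool_pos: [563.1, -305.4, 321.4]
tool_rot: [-0.001, 0.663, 0.748, 0.0]
contact_force: [0.5, 1.0, -0.7]
finger_gap: 40.4
grip_force: 30.0
t: 16.15
tool_pos: [563.3, -306.0, 215.7]
tool_rot: [0.001, 0.663, 0.748, 0.0]
contact_force: [0.0, 0.4, -1.4]
finger_gap: 39.6
grip_force: 30.0
t 16.15 hold [ 563.3 -306.    52.7] phi 96.87 tiltz [ 1.4e-03 -8.0e-04 -1.0e+00] gap 39.6
 after-turn shift m x -0.0000 y 0.0011 z 0.0034  turn az -0.006
```

```bash
python3 -m handwheel '0 0 .001 0 0 0 1;0 0 .001 0 0 0 1;0 0 .0005 0 0 0 1;0 0 0 0 0 0 1;0 0 0 0 0 0 -1;0 0 0 0 0 0 -1;0 0 0 0 0 0 -1;0 0 0 0 0 0 -1';python3 -m handwheel '0 0 -.02 0 0 0 -1;0 0 -.04 0 0 0 -1;0 0 -.05 0 0 0 -1;0 0 -.02 0 0 0 -1;0 0 0 0 0 .045 -1;0 0 0 0 0 .04 -1;0 0 0 0 0 0 -1;0 0 0 0 0 0 -1';python3 -c "
from h import *
to(568.6,106.6,48,92)"
```

```text
t: 17.15
tool_pos: [563.1, -305.9, 212.2]
tool_rot: [0.0, 0.663, 0.748, 0.0]
contact_force: [-0.7, 0.4, -0.2]
finger_gap: 76.0
grip_force: 0.0
t: 18.15
tool_pos: [563.0, -305.9, 341.7]
tool_rot: [-0.0, 0.694, 0.72, -0.0]
contact_force: [-1.0, -0.7, 0.3]
finger_gap: 88.0
grip_force: 0.0
t 18.15 hold [ 563.  -305.9  178.7] phi 92.05 tiltz [-7.e-04  4.e-04 -1.e+00] gap 88.0
 after-turn shift m x 0.4120 y 0.0200 z 0.1307  turn az 0.001
```

```bash
python3 -m handwheel '.03 .0012 0 0 0 0 -1;.058 .0028 0 0 0 0 -1;.06 .003 0 0 0 0 -1;.06 .003 0 0 0 0 -1;.06 .003 0 0 0 0 -1;.06 .003 0 0 0 0 -1;.055 .0028 0 0 0 0 -1;.029 .0012 0 0 0 0 -1';
python3 -m handwheel '0 0 .02 0 0 0 -1;0 0 .03 0 0 0 -1;0 0 .03 0 0 0 -1;0 0 .025 0 0 0 -1;0 0 .015 0 0 0 -1;0 0 .0107 0 0 0 -1;0 0 0 0 0 0 -1;0 0 0 0 0 0 -1';python3 -c "
from h import *
to(568.6,106.6,46,92)"
```

```text
t: 19.15
tool_pos: [568.2, 109.3, 342.1]
tool_rot: [-0.0, 0.693, 0.72, 0.0]
contact_force: [0.6, -0.1, -0.3]
finger_gap: 87.7
grip_force: 0.0
t: 20.15
tool_pos: [569.0, 106.6, 212.5]
tool_rot: [0.001, 0.695, 0.719, 0.001]
contact_force: [0.6, 0.2, -0.7]
finger_gap: 87.7
grip_force: 0.0
t 20.15 hold [569.  106.6  49.5] phi 92.01 tiltz [ 1.7e-03  2.0e-04 -1.0e+00] gap 87.7
 after-turn shift m x 0.0001 y -0.0004 z 0.0035  turn az 0.000
```

```bash
python3 -m handwheel '0 0 .0025 0 0 0 -1;0 0 0 0 0 0 1;0 0 0 0 0 0 1;0 0 0 0 0 0 1;0 0 0 0 0 0 1;0 0 0 0 0 0 1;0 0 0 0 0 0 1;0 0 0 0 0 0 1';python3 -c "
from h import *
to(568.6,106.6,46,92)"
python3 -m handwheel '0 0 -.01 0 0 0 1;0 0 -.03 0 0 0 1;0 0 -.03 0 0 0 1;0 0 -.03 0 0 0 1;0 0 -.02 0 0 0 1;0 0 0 0 0 0 1;0 0 0 0 0 0 1;0 0 0 0 0 0 1';python3 -c "
from h import *
to(426,-326.7,46,92)"
```

```text
t: 21.15
tool_pos: [568.7, 106.6, 208.9]
tool_rot: [0.0, 0.695, 0.719, 0.0]
contact_force: [0.1, -0.7, -0.4]
finger_gap: 33.6
grip_force: 30.0
t 21.15 hold [568.7 106.6  45.9] phi 92.01 tiltz [ 1.e-04  0.e+00 -1.e+00] gap 33.6
 after-turn shift m x 0.0000 y -0.0001 z -0.0001  turn az 0.000
t: 22.15
tool_pos: [568.4, 106.6, 327.1]
tool_rot: [-0.001, 0.695, 0.719, -0.001]
contact_force: [-0.0, 0.2, -1.6]
finger_gap: 33.2
grip_force: 30.0
t 22.15 hold [568.4 106.6 164.1] phi 92.01 tiltz [-2.9e-03 -3.0e-04 -1.0e+00] gap 33.2
 after-turn shift m x -0.4280 y -0.1575 z 0.1181  turn az 0.000
```

```bash
python3 -m handwheel '-.03 -.0105 0 0 0 0 1;-.05 -.0185 0 0 0 0 1;-.05 -.0185 0 0 0 0 1;-.05 -.0185 0 0 0 0 1;-.05 -.0185 0 0 0 0 1;-.05 -.0185 0 0 0 0 1;-.05 -.0185 0 0 0 0 1;-.05 -.0185 0 0 0 0 1'
python3 -m handwheel '-.04 -.015 0 0 0 0 1;-.008 -.0025 .02 0 0 0 1;0 0 .03 0 0 0 1;0 0 .03 0 0 0 1;0 0 .02 0 0 0 1;0 0 .01 0 0 0 1;0 0 .005 0 0 0 1;0 0 0 0 0 0 1';python3 -c "
from h import *
to(426,-326.7,46,92)"
```

```text
t: 23.15
tool_pos: [441.1, -279.6, 327.9]
tool_rot: [-0.001, 0.695, 0.719, -0.0]
contact_force: [0.3, 0.3, -1.6]
finger_gap: 33.7
grip_force: 30.0
t: 24.15
tool_pos: [426.4, -326.7, 214.5]
tool_rot: [0.0, 0.695, 0.719, 0.0]
contact_force: [0.4, -0.3, -1.6]
finger_gap: 33.8
grip_force: 30.0
t 24.15 hold [ 426.4 -326.7   51.5] phi 92.02 tiltz [ 7.e-04 -5.e-04 -1.e+00] gap 33.8
 after-turn shift m x -0.0000 y -0.0004 z 0.0055  turn az 0.000
```

```bash
python3 -m handwheel '0 0 .002 0 0 0 1;0 0 .001 0 0 0 1;0 0 .0007 0 0 0 1;0 0 .0003 0 0 0 1;0 0 0 0 0 0 -1;0 0 0 0 0 0 -1;0 0 0 0 0 0 -1;0 0 0 0 0 0 -1';python3 -m handwheel '0 0 -.02 0 0 0 -1;0 0 -.04 0 0 0 -1;0 0 -.05 0 0 0 -1;0 0 -.02 0 0 0 -1;0 0 0 0 0 0 -1;0 0 0 0 0 0 -1;0 0 0 0 0 0 -1;0 0 0 0 0 0 -1';python3 - <<'E'
from h import *
to(572,32,34,92)
c=cam('top'); cv2.imwrite('pics/t2.png',c['frame'])
E
```

```text
t: 25.15
tool_pos: [426.2, -326.7, 210.0]
tool_rot: [0.0, 0.695, 0.719, 0.0]
contact_force: [0.7, 0.6, -0.5]
finger_gap: 70.5
grip_force: 0.0
t: 26.15
tool_pos: [426.1, -326.6, 338.5]
tool_rot: [-0.001, 0.695, 0.719, -0.0]
contact_force: [-0.2, -0.3, -0.8]
finger_gap: 87.7
grip_force: 0.0
t 26.15 hold [ 426.1 -326.6  175.5] phi 92.01 tiltz [-0.0019  0.0016 -1.    ] gap 87.7
 after-turn shift m x 0.3533 y 0.1583 z 0.1415  turn az 0.000
```

View pics/t2.png

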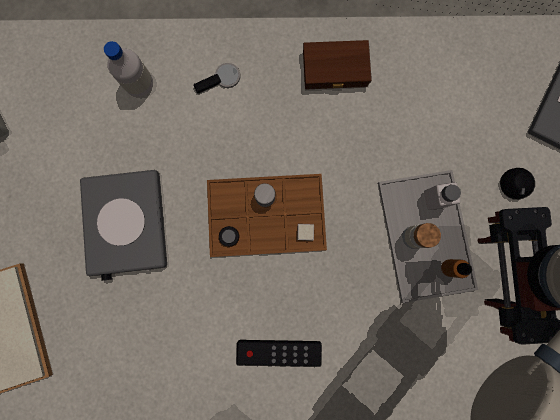

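All three stand in the tray: square bottle (449,194), jar (427,236), dropper (458,269). The pot is undisturbed at (264,194), so I'll fetch it.

```bash
python3 -m handwheel '.03 .0133 0 0 0 0 -1;.055 .0247 0 0 0 0 -1;.055 .0247 0 0 0 0 -1;.055 .0247 0 0 0 0 -1;.055 .0247 0 0 0 0 -1;.055 .0247 0 0 0 0 -1;.0483 .0215 0 0 0 0 -1;0 0 0 0 0 0 -1';
python3 -m handwheel '0 0 .02 0 0 0 -1;0 0 .03 0 0 0 -1;0 0 .03 0 0 0 -1;0 0 .03 0 0 0 -1;0 0 .02 0 0 0 -1;0 0 .01 0 0 0 -1;0 0 0 0 0 0 -1;0 0 0 0 0 0 -1';python3 -c "
from h import *
to(572,32,34,92)"
```

```text
t: 27.2
tool_pos: [572.6, 35.1, 339.0]
tool_rot: [-0.001, 0.693, 0.721, -0.0]
contact_force: [0.1, -0.1, -0.1]
finger_gap: 87.6
grip_force: 0.0
t: 28.2
tool_pos: [572.5, 31.8, 201.3]
tool_rot: [0.001, 0.695, 0.719, 0.001]
contact_force: [1.0, -0.1, -0.2]
finger_gap: 88.0
grip_force: 0.0
t 28.2 hold [572.5  31.8  38.3] phi 92.0 tiltz [ 0.0022 -0.     -1.    ] gap 88.0
 after-turn shift m x 0.0002 y -0.0004 z 0.0043  turn az -0.000
```

```bash
python3 -m handwheel '0 0 .002 0 0 0 -1;0 0 0 0 0 0 1;0 0 0 0 0 0 1;0 0 0 0 0 0 1;0 0 0 0 0 0 1;0 0 0 0 0 0 1;0 0 0 0 0 0 1;0 0 0 0 0 0 1';python3 -c "
from h import *
to(572,32,34,92)"
python3 -m handwheel '0 0 -.01 0 0 0 1;0 0 -.03 0 0 0 1;0 0 -.03 0 0 0 1;0 0 -.03 0 0 0 1;0 0 -.02 0 0 0 1;0 0 0 0 0 0 1;0 0 0 0 0 0 1;0 0 0 0 0 0 1';python3 -c "
from h import *
to(525.7,307,61,92)"
```

```text
t: 29.2
tool_pos: [572.0, 32.0, 197.9]
tool_rot: [0.0, 0.695, 0.719, 0.0]
contact_force: [0.8, -0.0, 0.5]
finger_gap: 39.8
grip_force: 30.0
t 29.2 hold [572.   32.   34.9] phi 92.01 tiltz [ 0.  0. -1.] gap 39.8
 after-turn shift m x 0.0000 y -0.0000 z 0.0009  turn az 0.000
t: 30.2
tool_pos: [571.8, 32.0, 316.1]
tool_rot: [-0.001, 0.695, 0.719, -0.001]
contact_force: [-0.5, 0.6, -1.6]
finger_gap: 39.4
grip_force: 30.0
t 30.2 hold [571.8  32.  153.1] phi 92.0 tiltz [-0.0029 -0.     -1.    ] gap 39.4
 after-turn shift m x 0.2765 y -0.0365 z 0.0921  turn az 0.000
```

```bash
python3 - <<'E'
from h import *
c=dict(np.load('w1.npz')); g=c['frame'].min(2); m=np.zeros_like(g); m[130:225,5:110]=g[130:225,5:110]>140
k=max(cv2.findContours(m,0,1)[0],key=cv2.contourArea); e=cv2.fitEllipse(k); print(e,hit(c,*e[0],32))
E
python3 -m handwheel '.025 -.0033 0 0 0 0 1;.05 -.0066 0 0 0 0 1;.05 -.0066 0 0 0 0 1;.05 -.0066 0 0 0 0 1;.05 -.0066 0 0 0 0 1;.0365 -.0048 0 0 0 0 1;.015 -.002 0 0 0 0 1;0 0 0 0 0 0 1'
python3 -m handwheel '0 0 .02 0 0 0 1;0 0 .03 0 0 0 1;0 0 .02 0 0 0 1;0 0 .01 0 0 0 1;0 0 .005 0 0 0 1;0 0 .002 0 0 0 1;0 0 0 0 0 0 1;0 0 0 0 0 0 1';python3 -c "
from h import *
to(525.7,307,61.9,92)"
```

```text
((55.602787017822266, 176.8182830810547), (64.10538482666016, 78.08868408203125), 129.70184326171875) [527.19106812 305.61390393  32.        ]
t: 31.2
tool_pos: [525.8, 307.2, 317.1]
tool_rot: [-0.0, 0.694, 0.72, -0.001]
contact_force: [-0.3, -0.7, -0.7]
finger_gap: 39.2
grip_force: 30.0
t: 32.2
tool_pos: [526.0, 307.2, 231.8]
tool_rot: [0.0, 0.695, 0.719, 0.001]
contact_force: [-0.9, -0.2, -0.0]
finger_gap: 39.5
grip_force: 30.0
t 32.2 hold [526.  307.2  68.8] phi 92.01 tiltz [ 1.2e-03  6.0e-04 -1.0e+00] gap 39.5
 after-turn shift m x -0.0002 y -0.0003 z 0.0069  turn az 0.000
```

```bash
python3 -m handwheel '0 0 .002 0 0 0 1;0 0 .001 0 0 0 1;0 0 .001 0 0 0 1;0 0 .0005 0 0 0 1;0 0 .0005 0 0 0 1;0 0 0 0 0 0 1;0 0 0 0 0 0 1;0 0 0 0 0 0 1';python3 -c "
from h import *
to(525.7,307,61.9,92)"
```

```text
t: 33.2
tool_pos: [525.9, 307.0, 226.0]
tool_rot: [0.0, 0.695, 0.719, 0.0]
contact_force: [0.2, 0.6, -1.7]
finger_gap: 39.5
grip_force: 30.0
t 33.2 hold [525.9 307.   63. ] phi 92.0 tiltz [ 1.e-04  0.e+00 -1.e+00] gap 39.5
 after-turn shift m x 0.0000 y -0.0002 z 0.0011  turn az 0.000
```

Still hanging about 1 mm up, so I'll lower it, release and check.

```bash
python3 -m handwheel '0 0 .0005 0 0 0 1;0 0 .0005 0 0 0 1;0 0 0 0 0 0 1;0 0 0 0 0 0 1;0 0 0 0 0 0 -1;0 0 0 0 0 0 -1;0 0 0 0 0 0 -1;0 0 0 0 0 0 -1';python3 -m handwheel '0 0 0 0 0 0 -1;0 0 -.02 0 0 0 -1;0 0 -.04 0 0 0 -1;0 0 -.04 0 0 0 -1;0 0 -.02 0 0 0 -1;0 0 0 0 0 0 -1;0 0 0 0 0 0 -1;0 0 0 0 0 0 -1';python3 - <<'E'
from h import *
to(426.2,-326.7,46,92)
c=cam('wrist');W=world(c);z=W[...,2]
m=((z>77)&(z<88)&(W[...,1]>250)&(W[...,1]<360)).astype('uint8'); n,l,s,ce=cv2.connectedComponentsWithStats(m)
for i in range(1,n):
    if s[i,4]>80:
        p=W[l==i]; print(s[i],p.mean(0),cv2.minAreaRect(p[:,:2].astype('float32')))
cv2.imwrite('pics/w3.png',c['frame'])
E
```

```text
t: 34.2
tool_pos: [525.9, 307.0, 225.0]
tool_rot: [-0.0, 0.695, 0.719, 0.0]
contact_force: [-0.5, 0.9, 0.7]
finger_gap: 76.2
grip_force: 0.0
t: 35.2
tool_pos: [525.8, 306.9, 342.6]
tool_rot: [-0.001, 0.695, 0.719, -0.002]
contact_force: [1.0, 0.2, -0.7]
finger_gap: 87.5
grip_force: 0.0
t 35.2 hold [525.8 306.9 179.6] phi 92.01 tiltz [-0.0032 -0.0017 -1.    ] gap 87.5
 after-turn shift m x -0.6298 y -0.1216 z 0.1336  turn az 0.000
[ 255  188   51   50 1950] [525.46820888 307.14209152  82.16855248] ((525.233154296875, 306.1772766113281), (39.303062438964844, 38.397247314453125), 38.781333923339844)
```

View pics/w3.png

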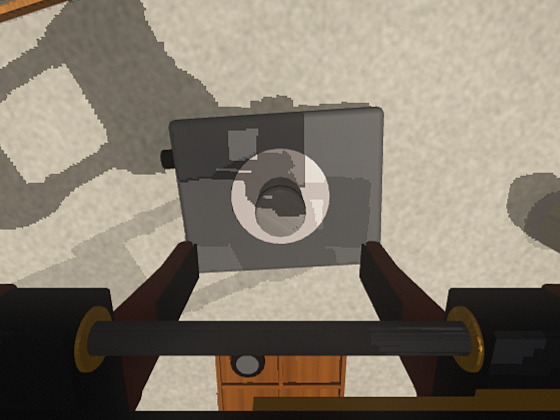

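The pot stands centred on the plate (pot top at (279,210), plate around it), height correct. Next I return the dropper.

```bash
python3 -m handwheel '-.03 -.0058 0 0 0 0 -1;-.05 -.0097 0 0 0 0 -1;-.05 -.0097 0 0 0 0 -1;-.05 -.0097 0 0 0 0 -1;-.05 -.0097 0 0 0 0 -1;-.05 -.0097 0 0 0 0 -1;-.05 -.0097 0 0 0 0 -1;-.05 -.0097 0 0 0 0 -1';python3 -m handwheel '-.05 -.0097 0 0 0 0 -1;-.05 -.0097 0 0 0 0 -1;-.05 -.0097 0 0 0 0 -1;-.05 -.0097 0 0 0 0 -1;-.05 -.0097 0 0 0 0 -1;0 0 0 0 0 0 -1;0 0 0 0 0 0 -1;0 0 0 0 0 0 -1';python3 -c "
from h import *
to(426.2,-326.7,47,92)"
```

```text
t: 36.25
tool_pos: [464.9, -76.8, 344.1]
tool_rot: [-0.0, 0.695, 0.719, -0.0]
contact_force: [0.7, -0.3, -0.8]
finger_gap: 87.7
grip_force: 0.0
t: 37.25
tool_pos: [426.2, -325.7, 344.8]
tool_rot: [-0.0, 0.694, 0.72, 0.0]
contact_force: [0.6, -0.4, -0.1]
finger_gap: 87.6
grip_force: 0.0
t 37.25 hold [ 426.2 -325.7  181.8] phi 92.1 tiltz [-0.e+00  5.e-04 -1.e+00] gap 87.6
 after-turn shift m x -0.0010 y -0.0000 z 0.1348  turn az 0.002
```

```bash
python3 -m handwheel '0 0 .02 0 0 0 -1;0 0 .03 0 0 0 -1;0 0 .03 0 0 0 -1;0 0 .03 0 0 0 -1;0 0 .015 0 0 0 -1;0 0 .0095 0 0 0 -1;0 0 0 0 0 0 -1;0 0 0 0 0 0 -1';python3 -c "
from h import *
to(426.2,-326.7,47,92)"
python3 -m handwheel '0 0 0 0 0 0 1;0 0 0 0 0 0 1;0 0 0 0 0 0 1;0 0 0 0 0 0 1;0 0 0 0 0 0 1;0 0 0 0 0 0 1;0 0 0 0 0 0 1;0 0 0 0 0 0 1';python3 -c "
from h import *
to(426.2,-326.7,47,92)"
python3 -m handwheel '0 0 -.01 0 0 0 1;0 0 -.03 0 0 0 1;0 0 -.03 0 0 0 1;0 0 -.03 0 0 0 1;0 0 -.02 0 0 0 1;0 0 0 0 0 0 1;0 0 0 0 0 0 1;0 0 0 0 0 0 1';python3 -c "
from h import *
to(568.7,106.6,46,92)"
```

```text
t: 38.25
tool_pos: [426.1, -327.1, 211.6]
tool_rot: [0.001, 0.695, 0.719, 0.0]
contact_force: [0.8, -0.1, -0.5]
finger_gap: 87.7
grip_force: 0.0
t 38.25 hold [ 426.1 -327.1   48.6] phi 92.01 tiltz [ 0.0015 -0.0013 -1.    ] gap 87.7
 after-turn shift m x 0.0004 y 0.0001 z 0.0016  turn az 0.000
t: 39.25
tool_pos: [425.8, -326.9, 210.4]
tool_rot: [-0.0, 0.695, 0.719, 0.0]
contact_force: [0.9, -0.3, -0.3]
finger_gap: 33.6
grip_force: 30.0
t 39.25 hold [ 425.8 -326.9   47.4] phi 92.01 tiltz [ 0.e+00  1.e-04 -1.e+00] gap 33.6
 after-turn shift m x 0.0002 y 0.0004 z 0.0004  turn az 0.000
t: 40.25
tool_pos: [425.7, -326.8, 328.7]
tool_rot: [-0.001, 0.695, 0.719, -0.0]
contact_force: [-0.2, -0.0, -1.3]
finger_gap: 33.6
grip_force: 30.0
t 40.25 hold [ 425.7 -326.8  165.7] phi 92.01 tiltz [-0.0021  0.0018 -1.    ] gap 33.6
 after-turn shift m x 0.4281 y 0.1581 z 0.1197  turn az 0.000
```

```bash
python3 -m handwheel '.03 .011 0 0 0 0 1;.05 .0185 0 0 0 0 1;.05 .0185 0 0 0 0 1;.05 .0185 0 0 0 0 1;.05 .0185 0 0 0 0 1;.05 .0185 0 0 0 0 1;.05 .0185 0 0 0 0 1;.05 .0185 0 0 0 0 1'
python3 -m handwheel '.04 .0146 0 0 0 0 1;.008 .003 0 0 0 0 1;0 0 .02 0 0 0 1;0 0 .04 0 0 0 1;0 0 .03 0 0 0 1;0 0 .012 0 0 0 1;0 0 .008 0 0 0 1;0 0 0 0 0 0 1';python3 -c "
from h import *
to(568.7,106.6,47.4,92)"
```

```text
t: 41.25
tool_pos: [553.1, 59.6, 329.3]
tool_rot: [-0.0, 0.695, 0.719, -0.001]
contact_force: [0.1, -1.4, -0.6]
finger_gap: 33.9
grip_force: 30.0
t: 42.25
tool_pos: [568.9, 105.9, 220.7]
tool_rot: [0.0, 0.695, 0.719, 0.0]
contact_force: [0.2, 0.1, -0.0]
finger_gap: 33.7
grip_force: 30.0
t 42.25 hold [568.9 105.9  57.7] phi 91.97 tiltz [ 4.e-04 -0.e+00 -1.e+00] gap 33.7
 after-turn shift m x 0.0007 y -0.0002 z 0.0103  turn az -0.001
```

```bash
python3 -m handwheel '.0005 0 .004 0 0 0 1;0 0 .003 0 0 0 1;0 0 .0015 0 0 0 1;0 0 .001 0 0 0 1;0 0 .0005 0 0 0 1;0 0 0 0 0 0 1;0 0 0 0 0 0 1;0 0 0 0 0 0 1';python3 -c "
from h import *
to(568.7,106.6,47.4,92)"
```

```text
t: 43.25
tool_pos: [568.8, 106.9, 210.5]
tool_rot: [0.0, 0.695, 0.719, 0.0]
contact_force: [-0.1, -0.3, -1.1]
finger_gap: 33.7
grip_force: 30.0
t 43.25 hold [568.8 106.9  47.5] phi 92.0 tiltz [ 0.  0. -1.] gap 33.7
 after-turn shift m x -0.0003 y -0.0001 z 0.0001  turn az 0.000
```

```bash
python3 -m handwheel '0 0 .0005 0 0 0 1;0 0 .0005 0 0 0 1;0 0 0 0 0 0 1;0 0 0 0 0 0 1;0 0 0 0 0 0 -1;0 0 0 0 0 0 -1;0 0 0 0 0 0 -1;0 0 0 0 0 0 -1';python3 -m handwheel '0 0 0 0 0 0 -1;0 0 -.02 0 0 0 -1;0 0 -.04 0 0 0 -1;0 0 -.05 0 0 0 -1;0 0 -.02 0 0 0 -1;0 0 0 0 0 -.045 -1;0 0 0 0 0 -.04 -1;0 0 0 0 0 0 -1';python3 -c "
from h import *
to(563.1,-306,49.5,96.87)"
```

```text
t: 44.25
tool_pos: [568.8, 106.9, 209.2]
tool_rot: [-0.0, 0.695, 0.719, -0.0]
contact_force: [-0.2, 0.6, 0.5]
finger_gap: 70.2
grip_force: 0.0
t: 45.25
tool_pos: [568.7, 106.9, 338.9]
tool_rot: [-0.0, 0.664, 0.748, -0.0]
contact_force: [0.3, 0.1, 0.3]
finger_gap: 87.9
grip_force: 0.0
t 45.25 hold [568.7 106.9 175.9] phi 96.86 tiltz [-9.e-04 -1.e-04 -1.e+00] gap 87.9
 after-turn shift m x -0.4092 y -0.0550 z 0.1264  turn az -0.000
```

```bash
python3 -m handwheel '-.03 -.004 0 0 0 0 -1;-.055 -.0074 0 0 0 0 -1;-.06 -.008 0 0 0 0 -1;-.06 -.008 0 0 0 0 -1;-.06 -.008 0 0 0 0 -1;-.06 -.008 0 0 0 0 -1;-.055 -.0074 0 0 0 0 -1;-.0292 -.0042 0 0 0 0 -1'
python3 -m handwheel '0 0 0 0 0 0 -1;0 0 .02 0 0 0 -1;0 0 .03 0 0 0 -1;0 0 .035 0 0 0 -1;0 0 .025 0 0 0 -1;0 0 .014 0 0 0 -1;0 0 .001 0 0 0 -1;0 0 0 0 0 0 -1';python3 -c "
from h import *
to(563.1,-306,49.5,96.87)"
python3 -m handwheel '0 0 0 0 0 0 1;0 0 0 0 0 0 1;0 0 0 0 0 0 1;0 0 0 0 0 0 1;0 0 0 0 0 0 1;0 0 0 0 0 0 1;0 0 0 0 0 0 1;0 0 0 0 0 0 1';python3 -c "
from h import *
to(563.1,-306,49.5,96.87)"
python3 -m handwheel '0 0 -.01 0 0 0 1;0 0 -.03 0 0 0 1;0 0 -.03 0 0 0 1;0 0 -.03 0 0 0 1;0 0 -.02 0 0 0 1;0 0 0 0 0 0 1;0 0 0 0 0 0 1;0 0 0 0 0 0 1';python3 -c "
from h import *
to(576.8,-43.7,49.5,96.87)"
```

```text
t: 46.25
tool_pos: [562.5, -308.8, 338.5]
tool_rot: [-0.001, 0.665, 0.747, -0.0]
contact_force: [0.9, 0.7, -0.2]
finger_gap: 88.0
grip_force: 0.0
t: 47.25
tool_pos: [563.6, -305.7, 215.6]
tool_rot: [0.001, 0.663, 0.748, 0.0]
contact_force: [-0.0, 0.4, 0.5]
finger_gap: 87.7
grip_force: 0.0
t 47.25 hold [ 563.6 -305.7   52.6] phi 96.9 tiltz [ 1.5e-03 -8.0e-04 -1.0e+00] gap 87.7
 after-turn shift m x -0.0003 y -0.0005 z 0.0031  turn az 0.001
t: 48.25
tool_pos: [563.2, -306.0, 214.4]
tool_rot: [-0.0, 0.663, 0.748, -0.0]
contact_force: [-1.0, -0.1, -0.8]
finger_gap: 40.1
grip_force: 30.0
t 48.25 hold [ 563.2 -306.    51.4] phi 96.87 tiltz [-1.e-04 -0.e+00 -1.e+00] gap 40.1
 after-turn shift m x -0.0000 y -0.0001 z 0.0019  turn az 0.000
t: 49.25
tool_pos: [563.1, -305.9, 332.4]
tool_rot: [-0.002, 0.663, 0.748, -0.0]
contact_force: [0.1, -0.1, -0.7]
finger_gap: 40.0
grip_force: 30.0
t 49.25 hold [ 563.1 -305.9  169.4] phi 96.88 tiltz [-0.0027  0.0016 -1.    ] gap 40.0
 after-turn shift m x 0.2587 y 0.0450 z 0.1199  turn az 0.000
```

```bash
python3 -m handwheel '.03 .0055 0 0 0 0 1;.05 .0085 0 0 0 0 1;.05 .0085 0 0 0 0 1;.05 .0085 0 0 0 0 1;.05 .0085 0 0 0 0 1;.0287 .0055 0 0 0 0 1;0 0 .01 0 0 0 1;0 0 .02 0 0 0 1'
python3 -m handwheel '0 0 .035 0 0 0 1;0 0 .03 0 0 0 1;0 0 .012 0 0 0 1;0 0 .007 0 0 0 1;0 0 .003 0 0 0 1;0 0 .0015 0 0 0 1;0 0 .0005 0 0 0 1;0 0 0 0 0 0 1';python3 -c "
from h import *
to(576.8,-43.7,51.4,96.87)"
```

```text
t: 50.25
tool_pos: [576.9, -44.3, 303.5]
tool_rot: [0.0, 0.663, 0.748, -0.0]
contact_force: [0.3, -0.2, -2.1]
finger_gap: 39.9
grip_force: 30.0
t: 51.25
tool_pos: [577.0, -43.7, 216.0]
tool_rot: [0.0, 0.663, 0.748, 0.0]
contact_force: [-0.3, 0.4, -2.0]
finger_gap: 40.1
grip_force: 30.0
t 51.25 hold [577.  -43.7  53. ] phi 96.88 tiltz [ 9.e-04 -1.e-04 -1.e+00] gap 40.1
 after-turn shift m x -0.0000 y -0.0002 z 0.0016  turn az 0.000
```

```bash
python3 -m handwheel '0 0 .0006 0 0 0 1;0 0 .0006 0 0 0 1;0 0 0 0 0 0 1;0 0 0 0 0 0 1;0 0 0 0 0 0 -1;0 0 0 0 0 0 -1;0 0 0 0 0 0 -1;0 0 0 0 0 0 -1';python3 -m handwheel '0 0 0 0 0 0 -1;0 0 -.02 0 0 0 -1;0 0 -.04 0 0 0 -1;0 0 -.05 0 0 0 -1;0 0 -.02 0 0 0 -1;0 0 0 0 0 .18 -1;0 0 0 0 0 .18 -1;0 0 0 0 0 .18 -1';python3 -m handwheel '0 0 0 0 0 .18 -1;0 0 0 0 0 .18 -1;0 0 0 0 0 .18 -1;0 0 0 0 0 .18 -1;0 0 0 0 0 .18 -1;0 0 0 0 0 .18 -1;0 0 0 0 0 .036 -1;0 0 0 0 0 0 -1';python3 -c "
from h import *
to(487.1,-256.9,50.5,2)"
```

```text
t: 52.25
tool_pos: [576.9, -43.7, 214.3]
tool_rot: [0.0, 0.663, 0.748, 0.0]
contact_force: [0.0, 0.7, -0.4]
finger_gap: 76.4
grip_force: 0.0
t: 53.25
tool_pos: [576.8, -43.7, 343.7]
tool_rot: [-0.0, 0.841, 0.542, -0.0]
contact_force: [-0.1, 0.7, -0.5]
finger_gap: 87.8
grip_force: 0.0
t: 54.25
tool_pos: [576.9, -43.7, 343.9]
tool_rot: [-0.0, 1.0, 0.019, -0.0]
contact_force: [-0.3, 0.6, 0.4]
finger_gap: 88.0
grip_force: 0.0
t 54.25 hold [576.9 -43.7 180.9] phi 2.15 tiltz [-6.e-04  1.e-04 -1.e+00] gap 88.0
 after-turn shift m x -0.0972 y 0.2100 z 0.1304  turn az 0.003
```

```bash
python3 -m handwheel '-.0162 .035 0 0 0 .003 -1;-.0162 .035 0 0 0 0 -1;-.0162 .035 0 0 0 0 -1;-.0162 .035 0 0 0 0 -1;-.0162 .035 0 0 0 0 -1;-.0162 .035 0 0 0 0 -1;0 0 0 0 0 0 -1;0 0 .02 0 0 0 -1'
python3 -m handwheel '0 0 .03 0 0 0 -1;0 0 .03 0 0 0 -1;0 0 .025 0 0 0 -1;0 0 .015 0 0 0 -1;0 0 .009 0 0 0 -1;0 0 .001 0 0 0 -1;0 0 0 0 0 0 -1;0 0 0 0 0 0 -1';python3 -c "
from h import *
to(487.1,-256.9,50.5,2)"
python3 -m handwheel '0 0 0 0 0 0 1;0 0 0 0 0 0 1;0 0 0 0 0 0 1;0 0 0 0 0 0 1;0 0 0 0 0 0 1;0 0 0 0 0 0 1;0 0 0 0 0 0 1;0 0 0 0 0 0 1';python3 -c "
from h import *
to(487.1,-256.9,50.5,2)"
python3 -m handwheel '0 0 -.01 0 0 0 1;0 0 -.03 0 0 0 1;0 0 -.03 0 0 0 1;0 0 -.03 0 0 0 1;0 0 -.02 0 0 0 1;0 0 0 0 0 0 1;0 0 0 0 0 0 1;0 0 0 0 0 0 1';python3 -c "
from h import *
to(501,28,50.5,2)"
```

```text
t: 55.25
tool_pos: [486.9, -256.6, 325.3]
tool_rot: [0.001, 1.0, 0.016, 0.002]
contact_force: [-0.5, -0.2, -0.2]
finger_gap: 87.6
grip_force: 0.0
t: 56.25
tool_pos: [486.8, -256.9, 215.2]
tool_rot: [0.0, 1.0, 0.016, 0.001]
contact_force: [0.0, -1.0, -0.3]
finger_gap: 87.4
grip_force: 0.0
t 56.25 hold [ 486.8 -256.9   52.2] phi 1.82 tiltz [ 1.4e-03 -9.0e-04 -1.0e+00] gap 87.4
 after-turn shift m x 0.0003 y -0.0000 z 0.0017  turn az -0.003
t: 57.25
tool_pos: [486.5, -256.8, 214.2]
tool_rot: [0.0, 1.0, 0.016, -0.0]
contact_force: [-0.1, -1.1, -0.5]
finger_gap: 43.5
grip_force: 30.0
t 57.25 hold [ 486.5 -256.8   51.2] phi 1.82 tiltz [-0.e+00 -1.e-04 -1.e+00] gap 43.5
 after-turn shift m x 0.0006 y 0.0001 z 0.0007  turn az -0.003
t: 58.25
tool_pos: [486.4, -256.7, 332.5]
tool_rot: [-0.001, 1.0, 0.016, -0.001]
contact_force: [0.5, 0.2, -1.2]
finger_gap: 43.6
grip_force: 30.0
t 58.25 hold [ 486.4 -256.7  169.5] phi 1.82 tiltz [-0.0024  0.0015 -1.    ] gap 43.6
 after-turn shift m x 0.0245 y -0.2840 z 0.1190  turn az -0.003
```

```bash
python3 -m handwheel '.004 -.02 0 0 0 0 1;.004 -.045 0 0 0 0 1;.004 -.05 0 0 0 0 1;.004 -.05 0 0 0 0 1;.004 -.05 0 0 0 0 1;.004 -.045 0 0 0 0 1;0 -.024 .01 0 0 0 1;0 0 .02 0 0 0 1'
python3 -m handwheel '0 0 .035 0 0 0 1;0 0 .03 0 0 0 1;0 0 .012 0 0 0 1;0 0 .007 0 0 0 1;0 0 .003 0 0 0 1;0 0 .0015 0 0 0 1;0 0 .0005 0 0 0 1;0 0 0 0 0 0 1';python3 -c "
from h import *
to(500.5,28,51.2,2)"
```

```text
t: 59.25
tool_pos: [501.2, 30.3, 304.3]
tool_rot: [-0.0, 1.0, 0.018, 0.001]
contact_force: [-0.5, -0.8, -1.4]
finger_gap: 43.7
grip_force: 30.0
t: 60.25
tool_pos: [501.6, 27.9, 215.7]
tool_rot: [0.0, 1.0, 0.016, 0.0]
contact_force: [-0.2, -0.3, -2.1]
finger_gap: 43.6
grip_force: 30.0
t 60.25 hold [501.6  27.9  52.7] phi 1.82 tiltz [ 8.e-04 -0.e+00 -1.e+00] gap 43.6
 after-turn shift m x -0.0011 y -0.0002 z 0.0015  turn az -0.003
```

```bash
python3 -m handwheel '-.001 0 .0006 0 0 0 1;0 0 .0006 0 0 0 1;0 0 0 0 0 0 1;0 0 0 0 0 0 1;0 0 0 0 0 0 -1;0 0 0 0 0 0 -1;0 0 0 0 0 0 -1;0 0 0 0 0 0 -1';python3 -m handwheel '0 0 0 0 0 0 -1;0 0 -.02 0 0 0 -1;0 0 -.04 0 0 0 -1;0 0 -.05 0 0 0 -1;0 0 -.05 0 0 0 -1;0 0 -.05 0 0 0 -1;0 0 -.03 0 0 0 -1;0 0 0 0 0 0 -1';python3 -m handwheel '.02 0 0 0 0 0 -1;.01 0 0 0 0 0 -1;0 0 0 0 0 0 -1;0 0 0 0 0 0 -1;0 0 0 0 0 0 -1;0 0 0 0 0 0 -1;0 0 0 0 0 0 -1;0 0 0 0 0 0 -1';python3 - <<'E'
from h import *
np.set_printoptions(precision=1,suppress=True)
c=cam('wrist'); cv2.imwrite('pics/w4.png',c['frame']); W=world(c); z=W[...,2]
to(500,29,50,2)
for lo,hi in ((80,98),(60,98),(12,20)):
    m=((z>lo)&(z<hi)&(W[...,0]>250)).astype('uint8')
    n,l,s,ce=cv2.connectedComponentsWithStats(m)
    for i in range(1,n):
        if s[i,4]>80:
            p=W[l==i]; r=cv2.minAreaRect(p[:,:2].astype('float32'))
            print(lo,hi,s[i],p.mean(0),np.round(r[0],1),np.round(r[1],1),round(r[2],1))
E
```

```text
t: 61.25
tool_pos: [500.5, 27.8, 214.1]
tool_rot: [0.0, 1.0, 0.016, 0.0]
contact_force: [-1.1, 0.1, -0.1]
finger_gap: 80.3
grip_force: 0.0
t: 62.25
tool_pos: [500.4, 27.8, 456.8]
tool_rot: [0.0, 1.0, 0.016, 0.003]
contact_force: [0.3, 0.3, -0.1]
finger_gap: 87.8
grip_force: 0.0
t: 63.25
tool_pos: [530.4, 28.8, 454.1]
tool_rot: [-0.0, 1.0, 0.016, 0.0]
contact_force: [1.2, -0.7, -0.3]
finger_gap: 87.4
grip_force: 0.0
t 63.3 hold [530.4  28.8 291.1] phi 1.82 tiltz [ 0.  0. -1.] gap 87.4
 after-turn shift m x -0.0304 y -0.0013 z 0.2411  turn az -0.003
80 98 [333 130  31  30 715] [577.  -42.5  94.6] [576.5 -43.5] [29.2 28.9] 60.1
80 98 [195 137  21  20 317] [568.9 105.7  85.1] [568.5 106.8] [20.1 21.1] 0.1
80 98 [  7 163  37  35 989] [526.1 304.9  82.1] [525.9 305.1] [39.3 38.2] 84.7
80 98 [ 259  191   40   41 1286] [503.   26.4  94.7] [501.4  26.5] [43.  42.7] 2.9
60 98 [ 325  123   40   40 1431] [577.9 -40.3  85.1] [576.3 -43.7] [40.  40.3] 7.1
60 98 [194 130  30  30 717] [569.9 104.3  74.5] [568.6 106.3] [32.8 32.4] 43.7
60 98 [   7  160   49   38 1443] [527.4 300.7  78.5] [526.2 305.1] [39.5 38.9] 78.3
60 98 [ 259  187   40   45 1418] [504.5  26.5  92.4] [501.4  26.4] [43.1 42.6] 1.2
12 20 [100  89  35 146 444] [540.2 232.   16. ] [533.1 231.9] [186.9   4.7] 6.1
12 20 [206 183  30  29 666] [495.4 102.8  14.8] [494.9 103. ] [38.4 38.6] 0.7
12 20 [321 184  27  26 589] [501.1 -46.3  17.1] [500.3 -46.8] [32.3 32.3] 87.3
```

View pics/w4.png

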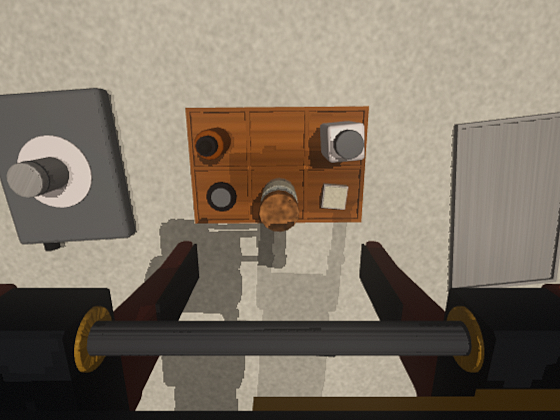

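The jar (279,210), square bottle (348,144) and dropper (207,146) are back within about 1 mm of their start. The pot is upright on the plate, and the cap and slip box haven't moved.

```bash
python3 -c "
from h import *
print(order.close_job())"
```

```text
the job is handed in; nothing more can be done
None
```

The job is handed in at about 63 s: the pot stands upright within about 3 mm of the plate's centre, the jar and both bottles are back in their own bays within about 1 mm of where they started, and the lens cap and slip box have not moved, all by the last camera check.

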